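# Open the stock box onto its rubber stop

### The job

Draw the sliding bolt of the grey stock box fully clear, then swing the lid open by feel until it meets the rubber stop behind the box, and press it gently home there so that it stays snug on the rubber when you let go. Do not lever the lid against the bolt, do not slam or force it onto the stop, and leave the things around the box alone.

Things in the scene. Friction and masses are not known exactly. Their poses are not given: they have to be found in the camera images.
- stock_box: Grey steel box fixed to the desk: 140 mm deep (x), 260 wide (y), 90 high. Origin: centre of its underside; x points to the rear (hinge side), y along the hinge, z up. A shelf for the bolt sticks out 32 mm in front; two straps over the bolt (8 mm wide, tops 20 mm above the rim) stand 26 and 110 mm to +y of the box's middle.
- bolt_knob (a point): Half-way up the bolt's knob, an upright steel pin 14 mm across, 34 mm tall, this point 17 mm below its top and 31.5 mm above the box's rim. It stands on a flat bar that lies along the box's front, 15 mm before the lid's edge, and holds down the tab at the middle of that edge.
- bolt (a joint): Travel of the bolt in m along the box's +y: 0 shut, 0.036 its end, fully drawn; the lid's tab (30 mm wide) is clear from 0.028 on. Stiff: takes about 3 N to slide, stays where left.
- hinge_mid (a point): Middle of the lid's hinge line, on the rear rim of the box: 70 mm behind the box's centre, 90 mm above its underside. The hinge line runs along the box's y.
- lid (a joint): Opening of the grey steel lid in rad: 0 shut (level), 1.57 upright, more leans to the rear. Lid 140 mm deep, 260 wide, its outer face 8 mm off the hinge line, about 0.35 kg (differs by a fifth). The hinge is stiff (0.35 N m) and damped: the lid stays where it is left.
- handle_mid (a point): Middle of the lid's handle: round steel bar 10 mm across, 100 mm long, along the box's y, a post at each end. Shut, this point is 125 mm in front of the hinge line and 53 mm above it: 45 mm off the lid's outer face, 15 mm from its free edge. It can turn in the fingers. Past upright the lid leans over the hand: push its inner face instead.
- stop_bracket: Dark steel bracket fixed behind the box; origin: centre of its foot, 125 mm from the box's centre, axes as the box's; upright plate 154 mm tall. An adjusting screw through it, 50 mm above hinge level, has a round rubber tip (14 mm) facing the lid. How far it sticks out varies and is not measured: see stop_line.
- stop_line (a point): Top middle of that bracket's plate, 154 mm above its foot. The lid meets the rubber anywhere from 1.60 to 1.94 rad. The rubber yields about 1 mm per 10 N. Near upright, a slow push at the handle or free edge of up to 4 N just moves the lid; 6 to 8 N presses it home; over 10 N is forcing it.
- calculator: Grey desk calculator, 120 x 75 x 18 mm, loose, beside the box; bystander. Origin: centre of its underside.
- carton: Small cardboard carton, 120 x 90 x 80 mm, loose, beside the box; bystander. Origin: centre of its underside.
- jar: Jar, 60 mm across, 90 mm tall, loose, beside the box; bystander. Origin: centre of its underside.
Things that resemble listed ones, but are neither listed nor needed, are in the scene too. Of the things that look like the stop_bracket, the middle-sized one is meant.

How it is judged:
On the way, in this order (a step that is already met when the one before it is completed fails the run):
1. the bolt is drawn clear of the tab while the lid is still shut (value of joint bolt above 0.028 m and value of joint lid below 0.06 rad), for 0.2 s.
2. the lid is pressed home on its rubber stop (more than 5 N on the rubber) (contact force between lid and stop_bracket above 5 N and value of joint lid above 1.55 rad), for 0.3 s.
At the end, for the whole second after the job is handed in: The bolt is still drawn (over 28 mm), the lid is open and still bears on its rubber stop by itself (more than 0.3 N, over 1.55 rad), at rest and let go (value of joint bolt above 0.028 m and value of joint lid above 1.55 rad and contact force between lid and stop_bracket above 0.3 N and velocity of joint lid between -0.05 and 0.05 rad/s); the robot touches nothing.
It fails at once if the lid is slammed or forced onto its stop (over 30 N on the rubber) (contact force between lid and stop_bracket above 30 N).
It fails at once if the lid is levered against the bolt (over 15 N) (contact force between lid and bolt above 15 N).
It fails at once if the calculator is moved by more than 15 mm or tipped (distance of calculator from where it was at the start of the episode above 0.015 m or angle between calculator's own z axis and vertical above 0.2 rad).
It fails at once if the carton is moved by more than 15 mm or tipped (distance of carton from where it was at the start of the episode above 0.015 m or angle between carton's own z axis and vertical above 0.2 rad).
It fails at once if the jar is moved by more than 15 mm or tipped (distance of jar from where it was at the start of the episode above 0.015 m or angle between jar's own z axis and vertical above 0.2 rad).
It also fails if it takes over 72 s, if anything falls off the work surface, if the arm or the gripper's body presses on something with over 40 N, if the wrist force passes 120 N, or if a joint passes its speed limit or range.

### The arm

A 6-joint arm with a two-finger parallel gripper is mounted at the origin on the work surface. World frame = base frame: x ahead of the robot, y to its left, z up, the work surface at z = 0. Lengths are in m, angles in rad, forces in N, time in s.
With the tool pointing down it reaches from about 0.25 to 0.775 m from the base axis. Payload 4 kg.
Tool frame: the origin (TCP) lies on the centre line of the jaws, within the pads' length; the fingertips stand 8 mm ahead of it and the grasp point (between the pads) lies 11 mm behind it; z points along the fingers, y is the line along which they close (so a half turn about z gives the same grasp; the last joint's range is limited). The gripper opens to 94 mm and grips with 3 to 60 N. Pads are 16 mm wide; open, the fingers measure 119 mm over their backs; the gripper's body (75 mm by 177 mm) begins 78 mm behind the grasp point.
Start: joints at [-1.352, 0.087, 1.371, -0, 1.684, -0.103], TCP at [0.174, -0.522, 0.214] pointing down, gripper open.
Joint ranges: [-3.1, 3.1], [-0.76, 2.03], [0.27, 2.55], [-1.08, 4.22], [0.17, 2.65], [-2.57, 2.57]. Speed limits (rad/s): [2.79, 2.79, 3.14, 3.14, 3.14, 3.14].

### API

Orientations are given as a 3x3 rotation matrix whose columns are the frame's x, y, z axes.
In Python, from bench import get_obs, grab_frame, camera_params, hand_in gives the robot as it stands.
- The arm moves only by the tool arm_command, never from a script. Its argument "steps" is a list of rows, each an object of numbers: "dx", "dy", "dz": the shift along the tool's x, y, z each as a share of 0.25 m, from -1 to 1; "yaw": the turn about the tool's z as a share of 120 degrees, from -1 to 1. In form: [{"dx": .., "dy": .., "dz": .., "yaw": ..}, ...]. A call has 1 to 5 rows; each row is the pose to reach, as a shift and turn from the pose commanded when the call began, along the tool's axes at that moment; what a row does not reach only later rows make up. A row lasts 1/10 s, in which the tool goes at most 50 mm and 8.59 degrees, less where a joint would pass 70% of its speed; a pose out of reach is approached as far as the arm can. A call with a number of a shift or a turn outside -1 to 1 is refused whole. A call with a gripper value outside its range is refused whole. "gripper" is the opening in per cent of the stroke, from 0 (shut) to 100 (fully open), set as the call begins (left out, the last holds). The fingers move at their own pace and stop on an object; "grip_force" is the grip in N (left out, the last holds). Time passes only in rows, so rows that repeat a pose let the fingers close. It gives the time, the measured TCP pose, the force, the opening and the grip force at its end, in the units of the state.
- get_obs(): the state, without advancing time (a new reading comes with each control period).
- grab_frame(name): name is "side" or "top"; returns (picture, depth): 420x560x3 uint8, red, green, blue; 420x560 float32, m along the optical axis (not along the pixel's ray), 0 where there is no reading.
- camera_params(name): a dict with "fx", "fy", "cx", "cy" (pixels), "xyz" and "orientation" of the camera in the world. Camera axes: x right, y up, looking along -z (the intrinsics and any distortion apply to the point x, -y, -z); pixel columns grow to the right and rows downward; lengths in m; the calibration is good to about 2 mm. A picture is of the moment at which its call begins. camera_params takes no time and is no camera call.
- hand_in(): hands the job in; it is judged then, once.
The state is a dict: "clock": time; "joints": joint angles; "joint_velocities": joint speeds; "joint_efforts": joint torques, N m; "ee_pos": TCP position; "tool_rot": TCP orientation; "wrist_force": force on the tool from outside, world axes, zero at the start; "wrist_torque": the same for the moment, N m; "finger_gap": finger opening in m; "finger_force": force on a finger pad.
Only numpy, scipy, OpenCV 4.12 (cv2) and the standard library are available. Lean on these libraries where they do the work, as an engineer would, in place of code of your own. Each camera call takes 0.05 s, during which the arm holds its last target. There are 200 camera calls.

## Working session

There is one attempt and no reset: what is moved stays moved. The work goes in short steps, Python scripts to look and compute and a tool call to move; the robot and the scene stay as the last step left them, time stands still between calls to the robot, and variables do not carry over. Pictures are saved under pics/ and viewed, at most 10 in all, crops included, and the job is handed in when it is done.

Besides the shell and the picture viewer there is one more tool, called after ">>>" as name(argument=value, ...) on one line, values as JSON. arm_command: Moves the arm, as the interface text tells. Its arguments: {"type":"object","properties":{"steps":{"type":"array"},"gripper":{"type":"number"},"grip_force":{"type":"number"}},"required":["steps"]}

```bash
mkdir -p pics
cat > h.py <<'E'
import numpy as np, cv2
from bench import *
def cloud(n):
    im,d=grab_frame(n); p=camera_params(n)
    v,u=np.mgrid[:420,:560]
    P=np.stack([(u-p["cx"])/p["fx"]*d,-(v-p["cy"])/p["fy"]*d,-d],-1)
    W=P@np.array(p["orientation"]).T+np.array(p["xyz"])
    W[d==0]=np.nan
    return im,d,W
E
python3 - <<'E'
from h import *
a=[]
for n in("side","top"):
    im,d,W=cloud(n); np.savez(n+"0.npz",im=im,d=d,W=W)
    cv2.imwrite(f"pics/{n}0.png",im[:,:,::-1]); print(camera_params(n), (d==0).mean())
print(get_obs())
E
```

```text
{'fx': 451.136439239798, 'fy': 451.136439239798, 'cx': 288.7544500863265, 'cy': 209.08094016319663, 'xyz': array([ 0.29963797, -0.83932255,  0.65221803]), 'orientation': array([[ 0.9320825 ,  0.1866127 , -0.31048012],
       [-0.36189098,  0.44175602, -0.82090592],
       [-0.01603501,  0.877512  ,  0.47928651]])} 0.003996598639455782
{'fx': 454.78953421410074, 'fy': 454.78953421410074, 'cx': 276.37719437795033, 'cy': 212.91796977600717, 'xyz': array([0.38647462, 0.0699113 , 1.24114189]), 'orientation': array([[-0.08266884,  0.97275863, -0.21657909],
       [-0.99656574, -0.07965563,  0.02262096],
       [ 0.00475299,  0.21770535,  0.97600297]])} 0.0036649659863945577
{'clock': 0.1, 'joints': array([-1.35206622e+00,  8.78815420e-02,  1.37206217e+00, -3.15367453e-05,
        1.68360781e+00, -1.03113509e-01]), 'joint_velocities': array([ 1.29279754e-03, -2.14478801e-03, -3.67760358e-03,  1.53094813e-05,
       -2.07516458e-03, -2.30439436e-03]), 'joint_efforts': array([ 2.00540329e-03, -3.41253269e+01, -3.03300512e+01,  7.20072258e-02,
        3.04443925e-02, -9.87595422e-05]), 'ee_pos': array([ 0.17384977, -0.52130624,  0.21244174]), 'tool_rot': array([[ 9.48655018e-01,  3.16312265e-01, -4.55643165e-04],
       [ 3.16312547e-01, -9.48653120e-01,  1.90538887e-03],
       [ 1.70450557e-04, -1.95168236e-03, -9.99998081e-01]]), 'wrist_force': array([-0.47769436, -0.22594006,  0.11455971]), 'wrist_torque': array([ 0.06179602, -0.02376063,  0.01973122]), 'finger_force': 0.0, 'finger_gap': 0.09388803711121407}
```

View pics/side0.png

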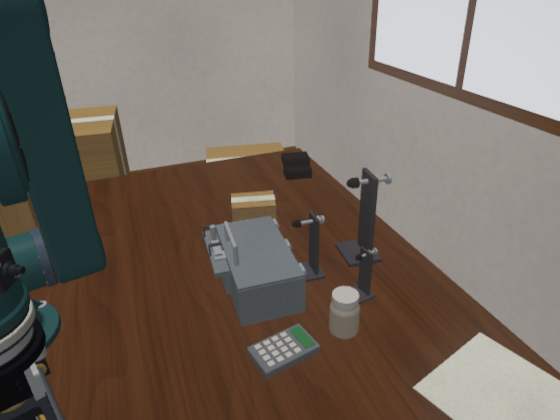

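View pics/top0.png

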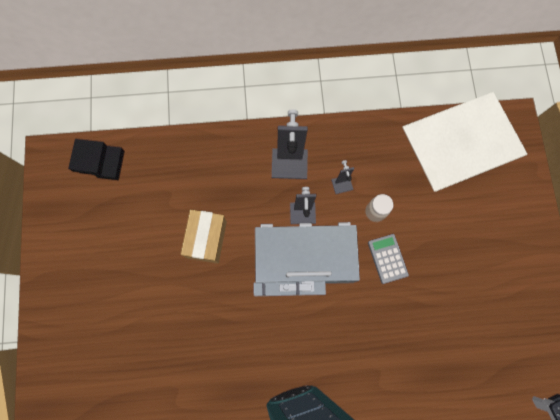

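The side view shows the box at about (258,265), handle (230,240), bolt (212,245), the listed bracket at (313,245), jar (344,312) and calculator (283,348). The top view shows the box at (306,255), hinge up (+x), bolt and knob at (297,287) and carton to the left (+y).

Run:
```python
from h import *
t=np.load("top0.npz");W=t["W"]; 
m=np.zeros((420,560),bool); m[222:286,250:362]=1
m&=(W[...,2]>.085)&(W[...,2]<.112)
m=cv2.erode(cv2.morphologyEx(m.astype(np.uint8),cv2.MORPH_OPEN,np.ones((7,7))),np.ones((1,1)))
p=W[m>0]; r=cv2.minAreaRect(p[:,:2].astype(np.float32)); print("lid",r,cv2.boxPoints(r),np.median(p[:,2]))
s=np.load("side0.npz");S=s["W"]
for n,A in(("top",W),("side",S)):
    q=A[(A[...,0]>.25)&(A[...,0]<.75)&(A[...,1]>-.25)&(A[...,1]<.25)]
    h=q[(q[:,2]>.128)&(q[:,2]<.16)]
    for name,lo,hi in((".105-.12",.105,.12),(".12-.135",.12,.135),(".135-.16",.135,.16)):
        h=q[(q[:,2]>lo)&(q[:,2]<hi)&(q[:,0]<.6)]
        print(n,name,len(h)); 
        for k in h[::max(1,len(h)//14)]: print(np.round(k,3),end=" ")
        print()
im=s["im"][180:320,180:400]; cv2.imwrite("pics/sidec.png",cv2.resize(im[:,:,::-1],None,fx=3.6,fy=3.6,interpolation=cv2.INTER_CUBIC))
im=t["im"][180:310,230:420]; cv2.imwrite("pics/topc.png",cv2.resize(im[:,:,::-1],None,fx=4,fy=4,interpolation=cv2.INTER_CUBIC))
```

```text
lid ((0.5297072529792786, -0.023685172200202942), (0.2602648437023163, 0.15970905125141144), 86.9940414428711) [[ 0.4431385  -0.14945099]
 [ 0.60262775 -0.1578261 ]
 [ 0.616276    0.10208064]
 [ 0.45678675  0.11045575]] 0.09826295715409739
top .105-.12 144
[ 0.584 -0.145  0.105] [0.464 0.094 0.114] [0.456 0.022 0.106] [0.456 0.047 0.107] [ 0.45  -0.019  0.106] [0.451 0.018 0.105] [ 0.448 -0.014  0.105] [0.447 0.008 0.109] [0.448 0.046 0.108] [ 0.443 -0.016  0.105] [0.444 0.019 0.105] [0.447 0.092 0.108] [0.444 0.093 0.111] [0.435 0.01  0.108] [0.437 0.096 0.112] 
top .12-.135 8
[ 0.47  -0.067  0.121] [ 0.469 -0.069  0.126] [ 0.468 -0.07   0.133] [0.475 0.031 0.126] [0.475 0.029 0.124] [0.448 0.031 0.133] [0.444 0.039 0.133] [0.443 0.034 0.13 ] 
top .135-.16 210
[ 0.482 -0.003  0.147] [ 0.479 -0.041  0.148] [0.482 0.029 0.148] [ 0.479 -0.007  0.148] [ 0.477 -0.043  0.145] [0.48  0.031 0.147] [ 0.477 -0.004  0.148] [ 0.475 -0.041  0.144] [0.478 0.034 0.143] [ 0.475 -0.004  0.149] [ 0.472 -0.04   0.146] [0.476 0.032 0.146] [ 0.473 -0.004  0.147] [0.451 0.041 0.137] 
side .105-.12 159
[0
[... 311 characters left out ...]
e .12-.135 79
[0.452 0.033 0.135] [0.452 0.032 0.133] [0.446 0.027 0.134] [0.44  0.031 0.131] [0.451 0.031 0.128] [0.444 0.032 0.127] [0.473 0.028 0.122] [0.448 0.029 0.125] [0.439 0.031 0.123] [0.439 0.03  0.121] [ 0.465 -0.075  0.134] [ 0.465 -0.072  0.129] [ 0.464 -0.075  0.129] [ 0.465 -0.071  0.124] [ 0.464 -0.073  0.123] [ 0.464 -0.074  0.121] 
side .135-.16 162
[0.472 0.027 0.146] [0.476 0.017 0.146] [0.443 0.033 0.139] [0.443 0.032 0.137] [0.444 0.026 0.138] [ 0.478 -0.002  0.143] [ 0.468 -0.014  0.144] [ 0.468 -0.023  0.145] [ 0.468 -0.033  0.146] [ 0.47  -0.044  0.146] [ 0.469 -0.052  0.146] [ 0.471 -0.061  0.146] [ 0.471 -0.068  0.146] [ 0.472 -0.072  0.143] [ 0.467 -0.076  0.139]
```

View pics/sidec.png

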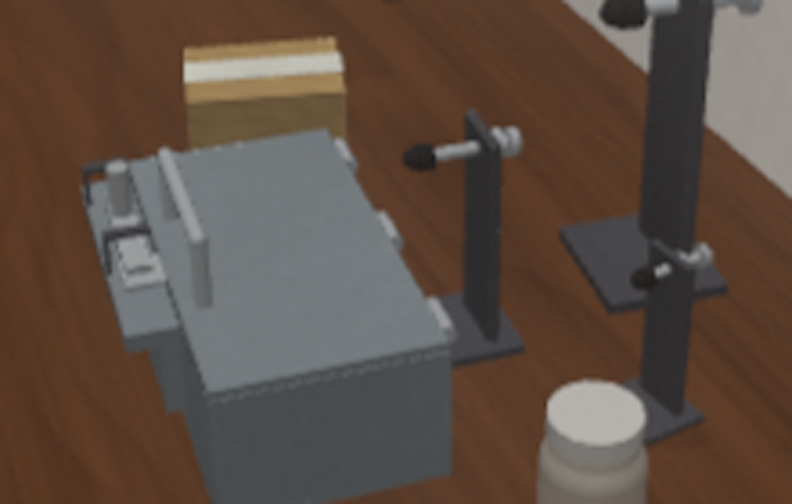

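View pics/topc.png

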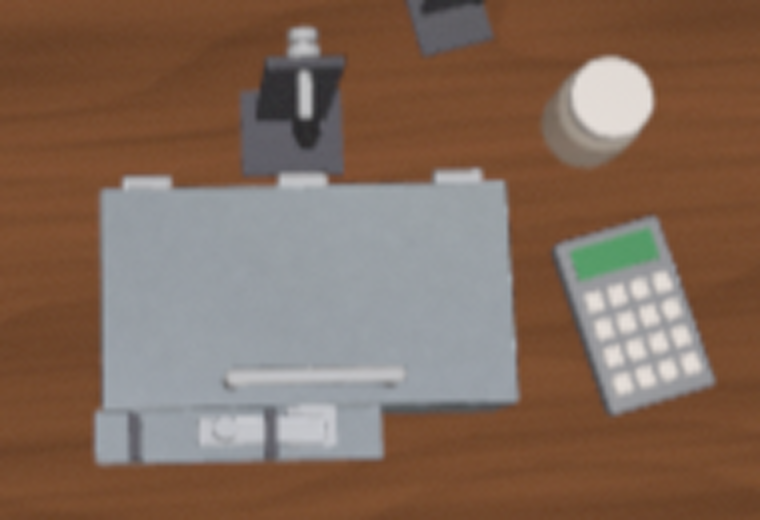

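The crops show the knob just past the near strap at side crop (120,185). In the top crop it is at (225,428), between the straps at x=135 and 270. The handle runs from (230,380) to (400,375) in the top crop. The measured box yaw is −3°, with the handle middle at about (0.4725, −0.022, 0.143) and the knob at about (0.445, 0.034).

```bash
cat > go.py <<'E'
import sys
from h import *
def go(x,y,z,yaw=None,ref=None):
    o=get_obs(); R=o["tool_rot"]; p=o["ee_pos"] if ref is None else np.array(ref)
    d=R.T@(np.array([x,y,z])-p)/.25
    a=np.degrees(np.arctan2(R[1,0],R[0,0]))
    print("t",round(o["clock"],2),"pos",np.round(o["ee_pos"],4),"yaw",round(a,2),"F",np.round(o["wrist_force"],2),"gap",round(o["finger_gap"],4))
    print("shift",np.round(d,4), "yaw", None if yaw is None else round(-(yaw-a)/120,4))
if __name__=="__main__": go(*map(float,sys.argv[1:]))
E
python3 go.py .31 -.28 .2125 50; python3 go.py .443 .005 .2125 87
```

```text
t 0.1 pos [ 0.1738 -0.5213  0.2124] yaw 18.44 F [-0.48 -0.23  0.11] gap 0.0939
shift [ 0.822  -0.7434  0.0014] yaw -0.263
t 0.1 pos [ 0.1738 -0.5213  0.2124] yaw 18.44 F [-0.48 -0.23  0.11] gap 0.0939
shift [ 1.6872 -1.6566  0.0033] yaw -0.5713
```

>>> arm_command(steps=[{"dx": 0.14, "dy": -0.12, "dz": 0, "yaw": -0.05}, {"dx": 0.28, "dy": -0.25, "dz": 0, "yaw": -0.11}, {"dx": 0.42, "dy": -0.37, "dz": 0, "yaw": -0.17}, {"dx": 0.55, "dy": -0.5, "dz": 0, "yaw": -0.22}, {"dx": 0.69, "dy": -0.62, "dz": 0, "yaw": -0.26}], gripper=0)

```text
clock: 0.6
ee_pos: [0.2888, -0.3182, 0.213]
tool_rot: [[0.645, 0.764, -0.0], [0.764, -0.645, 0.001], [0.0, -0.001, -1.0]]
wrist_force: [1.2, 0.1, 0.7]
finger_gap: 0.0575
finger_force: 0.0
```

```bash
python3 go.py .443 -.005 .2125 87
```

```text
t 0.6 pos [ 0.2888 -0.3182  0.213 ] yaw 49.81 F [1.23 0.11 0.7 ] gap 0.0575
shift [ 1.3553 -0.3373  0.0025] yaw -0.3099
```

>>> arm_command(steps=[{"dx": 0.18, "dy": -0.04, "yaw": -0.06}, {"dx": 0.36, "dy": -0.08, "yaw": -0.12}, {"dx": 0.54, "dy": -0.13, "yaw": -0.18}, {"dx": 0.72, "dy": -0.18, "yaw": -0.24}, {"dx": 0.9, "dy": -0.22, "yaw": -0.3}])

```text
schema error: expected keys dx, dy, dz, yaw
```

>>> arm_command(steps=[{"dx": 0}, {"dx": 0}, {"dx": 0}])

```text
schema error: expected keys dx, dy, dz, yaw
```

```bash
python3 go.py .443 -.005 .2125 87
```

```text
t 0.6 pos [ 0.2888 -0.3182  0.213 ] yaw 49.81 F [1.23 0.11 0.7 ] gap 0.0575
shift [ 1.3553 -0.3373  0.0025] yaw -0.3099
```

>>> arm_command(steps=[{"dx": 0.18, "dy": -0.04, "dz": 0, "yaw": -0.06}, {"dx": 0.36, "dy": -0.08, "dz": 0, "yaw": -0.12}, {"dx": 0.54, "dy": -0.13, "dz": 0, "yaw": -0.18}, {"dx": 0.72, "dy": -0.18, "dz": 0, "yaw": -0.24}, {"dx": 0.9, "dy": -0.22, "dz": 0, "yaw": -0.3}])

```text
clock: 1.1
ee_pos: [0.3925, -0.1111, 0.2132]
tool_rot: [[0.071, 0.997, -0.0], [0.997, -0.071, -0.0], [-0.0, -0.0, -1.0]]
wrist_force: [1.0, -1.0, 0.5]
finger_gap: 0.0175
finger_force: 0.0
```

>>> arm_command(steps=[{"dx": 0, "dy": 0, "dz": 0, "yaw": 0}, {"dx": 0, "dy": 0, "dz": 0, "yaw": 0}, {"dx": 0, "dy": 0, "dz": 0, "yaw": 0}])

```text
clock: 1.4
ee_pos: [0.3919, -0.1139, 0.2132]
tool_rot: [[0.078, 0.997, -0.001], [0.997, -0.078, -0.0], [-0.001, -0.001, -1.0]]
wrist_force: [0.4, -1.0, -0.3]
finger_gap: 0.0004
finger_force: 0.0
```

```bash
python3 go.py .443 -.002 .2125 87
```

```text
t 1.4 pos [ 0.3919 -0.1139  0.2132] yaw 85.53 F [ 0.36 -0.98 -0.32] gap 0.0004
shift [0.4623 0.1689 0.0023] yaw -0.0123
```

>>> arm_command(steps=[{"dx": 0.15, "dy": 0.06, "dz": 0, "yaw": -0.012}, {"dx": 0.3, "dy": 0.11, "dz": 0, "yaw": -0.012}, {"dx": 0.462, "dy": 0.169, "dz": 0, "yaw": -0.012}, {"dx": 0.462, "dy": 0.169, "dz": 0, "yaw": -0.012}, {"dx": 0.462, "dy": 0.169, "dz": 0.1, "yaw": -0.012}])

```text
clock: 1.9
ee_pos: [0.4455, -0.0026, 0.1914]
tool_rot: [[0.052, 0.999, 0.007], [0.999, -0.052, -0.002], [-0.001, 0.007, -1.0]]
wrist_force: [-0.1, -0.3, 0.2]
finger_gap: 0.0003
finger_force: 0.0
```

>>> arm_command(steps=[{"dx": 0, "dy": 0, "dz": 0.06, "yaw": 0}, {"dx": 0, "dy": 0, "dz": 0.12, "yaw": 0}, {"dx": 0, "dy": 0, "dz": 0.12, "yaw": 0}])

```text
clock: 2.2
ee_pos: [0.4414, -0.0033, 0.156]
tool_rot: [[0.055, 0.998, -0.005], [0.998, -0.055, -0.0], [-0.0, -0.005, -1.0]]
wrist_force: [-0.1, -0.6, -0.2]
finger_gap: 0.0003
finger_force: 0.0
```

```bash
python3 - <<'E'
from h import *
im,d,W=cloud("side"); cv2.imwrite("pics/s1.png",cv2.resize(im[150:310,150:370,::-1],None,fx=3.6,fy=3.6))
E
python3 go.py .4425 -.002 .125 87
```

```text
t 2.25 pos [ 0.4423 -0.0031  0.1575] yaw 86.87 F [ 0.51 -0.27  1.13] gap 0.0007
shift [0.0044 0.001  0.1299] yaw -0.0011
```

View pics/s1.png

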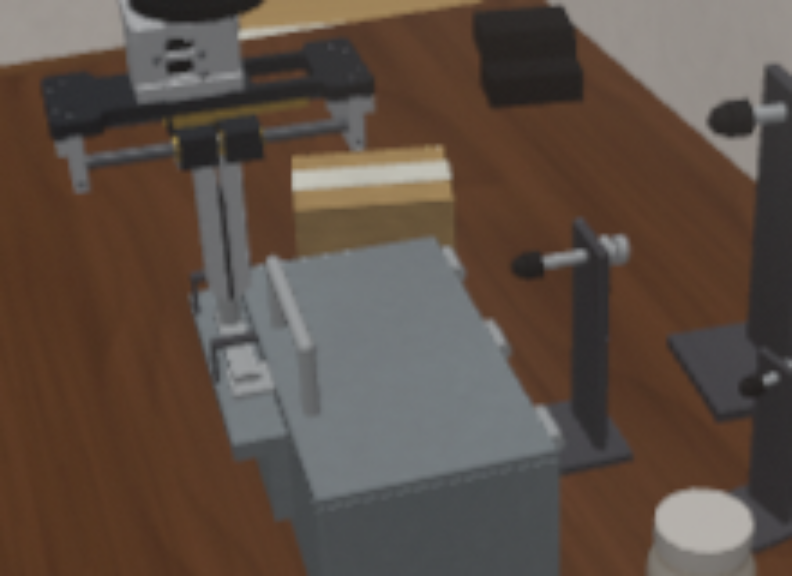

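The closed fingers at (225,310) stand in front of the knob, over the bar by the near strap and clear of the handle. I'll lower them and push.

>>> arm_command(steps=[{"dx": 0, "dy": 0, "dz": 0.05, "yaw": 0}, {"dx": 0, "dy": 0, "dz": 0.1, "yaw": 0}, {"dx": 0, "dy": 0, "dz": 0.13, "yaw": 0}, {"dx": 0, "dy": 0, "dz": 0.13, "yaw": 0}])

```text
clock: 2.65
ee_pos: [0.4422, -0.0011, 0.1242]
tool_rot: [[0.051, 0.999, -0.003], [0.999, -0.051, 0.0], [0.0, -0.003, -1.0]]
wrist_force: [0.1, -0.5, 0.0]
finger_gap: 0.0004
finger_force: 0.0
```

>>> arm_command(steps=[{"dx": 0.03, "dy": 0, "dz": 0, "yaw": 0}, {"dx": 0.06, "dy": 0, "dz": 0, "yaw": 0}, {"dx": 0.09, "dy": 0, "dz": 0, "yaw": 0}, {"dx": 0.11, "dy": 0, "dz": 0, "yaw": 0}, {"dx": 0.13, "dy": 0, "dz": 0, "yaw": 0}])

```text
clock: 3.15
ee_pos: [0.4454, 0.0314, 0.1265]
tool_rot: [[0.051, 0.999, 0.001], [0.999, -0.051, -0.002], [-0.001, 0.001, -1.0]]
wrist_force: [-0.1, -2.6, 0.6]
finger_gap: 0.0003
finger_force: 1.4
```

>>> arm_command(steps=[{"dx": 0.02, "dy": 0, "dz": 0, "yaw": 0}, {"dx": 0.04, "dy": 0, "dz": 0, "yaw": 0}, {"dx": 0.05, "dy": 0, "dz": 0, "yaw": 0}, {"dx": 0.05, "dy": 0, "dz": 0, "yaw": 0}])

```text
clock: 3.55
ee_pos: [0.4458, 0.0443, 0.1262]
tool_rot: [[0.051, 0.999, 0.001], [0.999, -0.051, 0.001], [0.001, 0.001, -1.0]]
wrist_force: [1.1, -0.9, 0.4]
finger_gap: 0.0
finger_force: 0.7
```

>>> arm_command(steps=[{"dx": 0.02, "dy": 0, "dz": 0, "yaw": 0}, {"dx": 0.035, "dy": 0, "dz": 0, "yaw": 0}, {"dx": 0.035, "dy": 0, "dz": 0, "yaw": 0}])

```text
clock: 3.85
ee_pos: [0.4461, 0.0513, 0.126]
tool_rot: [[0.051, 0.999, 0.0], [0.999, -0.051, -0.004], [-0.004, 0.0, -1.0]]
wrist_force: [1.0, -6.3, 0.7]
finger_gap: 0.0005
finger_force: 3.1
```

>>> arm_command(steps=[{"dx": 0.01, "dy": 0, "dz": 0, "yaw": 0}, {"dx": 0.014, "dy": 0, "dz": 0, "yaw": 0}, {"dx": 0.014, "dy": 0, "dz": 0, "yaw": 0}])

```text
clock: 4.15
ee_pos: [0.4462, 0.0516, 0.1261]
tool_rot: [[0.053, 0.999, -0.0], [0.999, -0.053, -0.01], [-0.01, 0.0, -1.0]]
wrist_force: [-0.1, -13.2, 2.7]
finger_gap: 0.0006
finger_force: 6.8
```

The bolt is at its hard end: it stopped at y=0.0515 while the force climbed to 13 N. I'll back off and rise over the handle.

>>> arm_command(steps=[{"dx": -0.04, "dy": 0, "dz": 0, "yaw": 0}, {"dx": -0.06, "dy": 0, "dz": 0, "yaw": 0}, {"dx": -0.06, "dy": 0, "dz": -0.12, "yaw": 0}, {"dx": -0.06, "dy": 0, "dz": -0.26, "yaw": 0}, {"dx": -0.06, "dy": 0, "dz": -0.26, "yaw": 0}])

```text
clock: 4.65
ee_pos: [0.4478, 0.0417, 0.1958]
tool_rot: [[0.051, 0.999, 0.009], [0.999, -0.051, 0.002], [0.002, 0.009, -1.0]]
wrist_force: [0.2, 0.3, 0.5]
finger_gap: 0.0008
finger_force: 0.0
```

>>> arm_command(steps=[{"dx": 0, "dy": 0, "dz": 0, "yaw": 0}, {"dx": 0, "dy": 0, "dz": 0, "yaw": 0}], gripper=50, grip_force=20)

```text
clock: 4.85
ee_pos: [0.4445, 0.0414, 0.1894]
tool_rot: [[0.051, 0.999, -0.003], [0.999, -0.051, 0.001], [0.001, -0.003, -1.0]]
wrist_force: [-0.0, -1.0, 0.0]
finger_gap: 0.0135
finger_force: 0.0
```

```bash
python3 go.py .4735 -.022 .189 87;python3 go.py .4735 -.022 .132 87
python3 - <<'E'
from h import *
im,d,W=cloud("top"); q=W[(W[...,2]>.13)&(W[...,2]<.141)&(abs(W[...,0]-.447)<.025)&(W[...,1]>.02)&(W[...,1]<.11)]
print(len(q),np.median(q,0))
E
```

```text
t 4.85 pos [0.4445 0.0414 0.1894] yaw 87.1 F [-0.   -1.03  0.02] gap 0.0135
shift [-0.2475  0.1287  0.001 ] yaw 0.0008
t 4.85 pos [0.4445 0.0414 0.1894] yaw 87.1 F [-0.   -1.03  0.02] gap 0.0135
shift [-0.2476  0.1294  0.229 ] yaw 0.0008
0 [nan nan nan]
  return _methods._mean(a, axis=axis, dtype=dtype,
  ret = um.true_divide(
```

>>> arm_command(steps=[{"dx": -0.12, "dy": 0.06, "dz": 0, "yaw": 0}, {"dx": -0.248, "dy": 0.129, "dz": 0, "yaw": 0}, {"dx": -0.248, "dy": 0.129, "dz": 0, "yaw": 0}, {"dx": -0.248, "dy": 0.129, "dz": 0, "yaw": 0}, {"dx": -0.248, "dy": 0.129, "dz": 0, "yaw": 0}])

```text
clock: 5.4
ee_pos: [0.4738, -0.0217, 0.1901]
tool_rot: [[0.05, 0.999, -0.002], [0.999, -0.05, 0.001], [0.001, -0.002, -1.0]]
wrist_force: [0.2, -0.1, -0.4]
finger_gap: 0.0473
finger_force: 0.0
```

```bash
python3 go.py .4735 -.022 .132 87
python3 - <<'E'
from h import *
im,d,W=cloud("side"); cv2.imwrite("pics/s2.png",cv2.resize(im[150:310,150:370,::-1],None,fx=3.6,fy=3.6))
E
```

```text
t 5.4 pos [ 0.4738 -0.0217  0.1901] yaw 87.11 F [ 0.16 -0.12 -0.43] gap 0.0473
shift [-0.0013 -0.0006  0.2324] yaw 0.0009
```

View pics/s2.png

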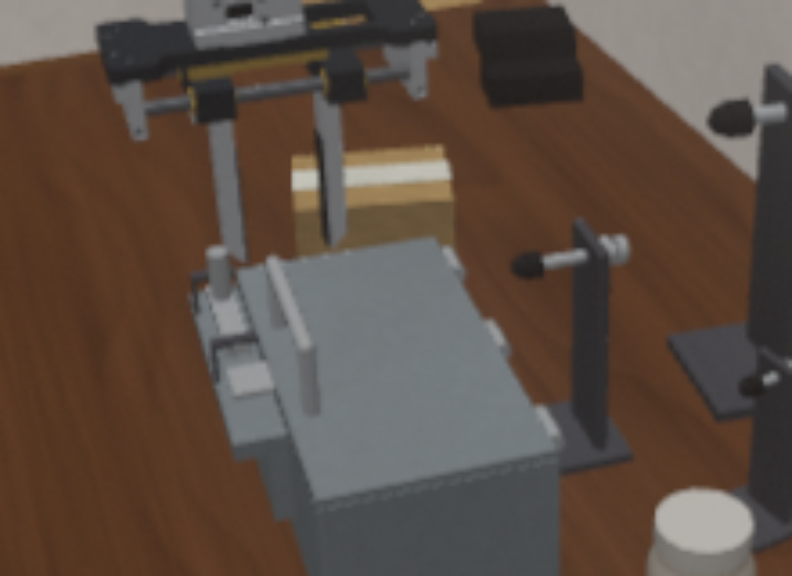

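The knob at (217,272) now stands by the far strap and the tab at (250,378) is free, so the bolt is drawn. The fingers straddle the handle line, so I'll descend and grip.

>>> arm_command(steps=[{"dx": 0, "dy": 0, "dz": 0.08, "yaw": 0}, {"dx": 0, "dy": 0, "dz": 0.16, "yaw": 0}, {"dx": 0, "dy": 0, "dz": 0.232, "yaw": 0}, {"dx": 0, "dy": 0, "dz": 0.232, "yaw": 0}, {"dx": 0, "dy": 0, "dz": 0.232, "yaw": 0}])

```text
clock: 5.95
ee_pos: [0.4742, -0.0219, 0.1332]
tool_rot: [[0.05, 0.999, -0.0], [0.999, -0.05, 0.0], [0.0, -0.0, -1.0]]
wrist_force: [0.7, 0.1, 0.5]
finger_gap: 0.0467
finger_force: 0.0
```

>>> arm_command(steps=[{"dx": 0, "dy": 0, "dz": 0, "yaw": 0}, {"dx": 0, "dy": 0, "dz": 0, "yaw": 0}, {"dx": 0, "dy": 0, "dz": 0, "yaw": 0}, {"dx": 0, "dy": 0, "dz": 0, "yaw": 0}, {"dx": 0, "dy": 0, "dz": 0, "yaw": 0}], gripper=0, grip_force=15)

```text
clock: 6.45
ee_pos: [0.4733, -0.0225, 0.1332]
tool_rot: [[0.051, 0.999, -0.003], [0.999, -0.051, 0.0], [-0.0, -0.003, -1.0]]
wrist_force: [-8.8, 0.8, 7.0]
finger_gap: 0.0103
finger_force: 4.4
```

Run:
```python
from h import *
o=get_obs(); print(o["clock"],o["ee_pos"],o["wrist_force"],o["finger_gap"],o["finger_force"])
r=135.8
f=lambda th:np.array([-r*np.cos(.4007+th),r*np.sin(.4007+th)])
ths=np.arange(0,1.46,.07)
P=[f(t) for t in ths]
for i in range(0,len(ths)-1,5):
    print([f"{ths[j]:.2f}:{(P[j]-P[i])[0]/250:.3f},{-(P[j]-P[i])[1]/250:.3f}" for j in range(i+1,min(i+6,len(ths)))])
```

```text
6.45 [ 0.47325468 -0.02254104  0.13316542] [-8.77768762  0.79216746  6.98747809] 0.01026333297047589 4.423852264881134
['0.07:0.016,-0.034', '0.14:0.034,-0.068', '0.21:0.055,-0.100', '0.28:0.078,-0.130', '0.35:0.103,-0.159']
['0.42:0.027,-0.027', '0.49:0.056,-0.052', '0.56:0.086,-0.075', '0.63:0.118,-0.095', '0.70:0.151,-0.114']
['0.77:0.034,-0.016', '0.84:0.070,-0.030', '0.91:0.106,-0.041', '0.98:0.143,-0.049', '1.05:0.181,-0.055']
['1.12:0.038,-0.003', '1.19:0.076,-0.004', '1.26:0.114,-0.002', '1.33:0.152,0.003', '1.40:0.189,0.010']
```

>>> arm_command(steps=[{"dx": 0, "dy": -0.006, "dz": -0.004, "yaw": 0}, {"dx": 0, "dy": -0.006, "dz": -0.004, "yaw": 0}, {"dx": 0, "dy": -0.006, "dz": -0.004, "yaw": 0}])

```text
clock: 6.75
ee_pos: [0.4728, -0.0225, 0.1333]
tool_rot: [[0.051, 0.999, -0.001], [0.999, -0.051, -0.0], [-0.0, -0.001, -1.0]]
wrist_force: [0.6, -0.5, -4.5]
finger_gap: 0.0093
finger_force: 15.0
```

>>> arm_command(steps=[{"dx": 0, "dy": 0.016, "dz": -0.034, "yaw": 0}, {"dx": 0, "dy": 0.034, "dz": -0.068, "yaw": 0}, {"dx": 0, "dy": 0.055, "dz": -0.1, "yaw": 0}, {"dx": 0, "dy": 0.078, "dz": -0.13, "yaw": 0}, {"dx": 0, "dy": 0.103, "dz": -0.159, "yaw": 0}])

```text
clock: 7.25
ee_pos: [0.4983, -0.024, 0.1744]
tool_rot: [[0.051, 0.999, -0.002], [0.999, -0.051, -0.001], [-0.001, -0.002, -1.0]]
wrist_force: [-3.1, -1.6, -6.2]
finger_gap: 0.0097
finger_force: 15.0
```

>>> arm_command(steps=[{"dx": 0, "dy": 0.027, "dz": -0.027, "yaw": 0}, {"dx": 0, "dy": 0.056, "dz": -0.052, "yaw": 0}, {"dx": 0, "dy": 0.056, "dz": -0.052, "yaw": 0}])

```text
clock: 7.55
ee_pos: [0.5136, -0.025, 0.1892]
tool_rot: [[0.051, 0.999, 0.002], [0.999, -0.051, -0.001], [-0.001, 0.002, -1.0]]
wrist_force: [-4.9, -2.0, 1.9]
finger_gap: 0.0093
finger_force: 15.0
```

>>> arm_command(steps=[{"dx": 0, "dy": 0.03, "dz": -0.02, "yaw": 0}, {"dx": 0, "dy": 0.062, "dz": -0.039, "yaw": 0}, {"dx": 0, "dy": 0.096, "dz": -0.057, "yaw": 0}, {"dx": 0, "dy": 0.13, "dz": -0.072, "yaw": 0}, {"dx": 0, "dy": 0.166, "dz": -0.086, "yaw": 0}])

```text
clock: 8.05
ee_pos: [0.5537, -0.0273, 0.2123]
tool_rot: [[0.052, 0.999, 0.001], [0.999, -0.052, -0.002], [-0.002, 0.001, -1.0]]
wrist_force: [-9.5, -2.3, 7.5]
finger_gap: 0.0093
finger_force: 15.0
```

>>> arm_command(steps=[{"dx": 0, "dy": 0.036, "dz": -0.011, "yaw": 0}, {"dx": 0, "dy": 0.073, "dz": -0.019, "yaw": 0}, {"dx": 0, "dy": 0.111, "dz": -0.025, "yaw": 0}, {"dx": 0, "dy": 0.111, "dz": -0.025, "yaw": 0}])

```text
clock: 8.45
ee_pos: [0.584, -0.0288, 0.2185]
tool_rot: [[0.051, 0.999, 0.007], [0.999, -0.051, -0.002], [-0.002, 0.007, -1.0]]
wrist_force: [-2.8, -2.2, 4.3]
finger_gap: 0.0096
finger_force: 15.0
```

>>> arm_command(steps=[{"dx": 0, "dy": 0.04, "dz": -0.003, "yaw": 0}, {"dx": 0, "dy": 0.08, "dz": -0.003, "yaw": 0}, {"dx": 0, "dy": 0.12, "dz": 0.0, "yaw": 0}, {"dx": 0, "dy": 0.16, "dz": 0.006, "yaw": 0}, {"dx": 0, "dy": 0.16, "dz": 0.006, "yaw": 0}])

```text
clock: 8.95
ee_pos: [0.6244, -0.0309, 0.2156]
tool_rot: [[0.052, 0.999, 0.007], [0.999, -0.052, -0.002], [-0.001, 0.007, -1.0]]
wrist_force: [0.2, -3.6, 1.9]
finger_gap: 0.0094
finger_force: 15.0
```

```bash
python3 - <<'E'
from h import *
im,d,W=cloud("side"); cv2.imwrite("pics/s3.png",cv2.resize(im[100:310,150:430,::-1],None,fx=2.8,fy=2.8))
E
python3 go.py .6 -.03 .22
```

```text
t 9.0 pos [ 0.6244 -0.0309  0.2156] yaw 87.04 F [ 2.   -2.49  2.58] gap 0.0093
shift [-0.0013 -0.0973 -0.0185] yaw None
```

View pics/s3.png

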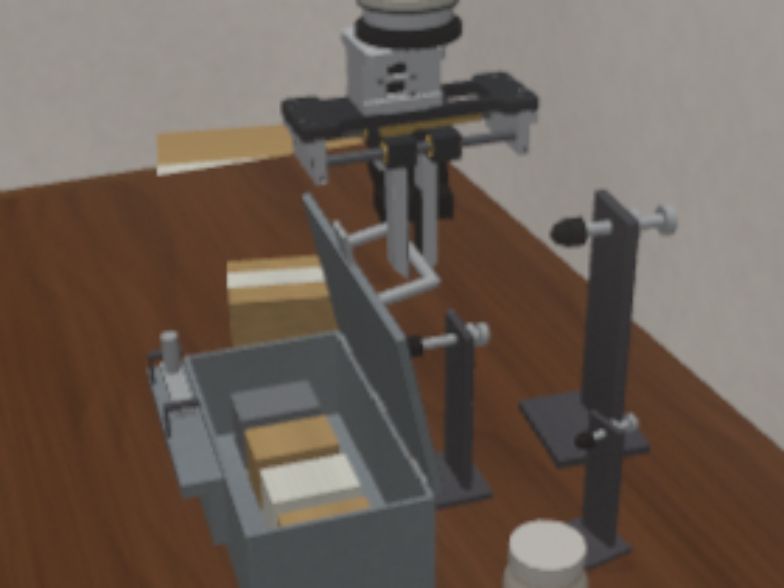

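The lid stands at about 1.38 rad, with the handle in the fingers at (410,260) and the lid's outer face still short of the rubber at (412,346). I'll release, go over the lid and come down in front of its inner face.

>>> arm_command(steps=[{"dx": 0, "dy": 0, "dz": 0, "yaw": 0}, {"dx": 0, "dy": 0, "dz": 0, "yaw": 0}, {"dx": 0, "dy": 0, "dz": 0, "yaw": 0}, {"dx": 0, "dy": 0, "dz": 0, "yaw": 0}], gripper=32)

```text
clock: 9.4
ee_pos: [0.6215, -0.0295, 0.2126]
tool_rot: [[0.05, 0.999, -0.001], [0.999, -0.05, 0.001], [0.001, -0.001, -1.0]]
wrist_force: [0.4, 0.4, -0.5]
finger_gap: 0.0299
finger_force: 0.0
```

>>> arm_command(steps=[{"dx": 0, "dy": 0, "dz": -0.08, "yaw": 0}, {"dx": 0, "dy": 0, "dz": -0.18, "yaw": 0}, {"dx": 0, "dy": 0, "dz": -0.26, "yaw": 0}, {"dx": 0, "dy": 0, "dz": -0.26, "yaw": 0}])

```text
clock: 9.8
ee_pos: [0.6229, -0.0299, 0.2818]
tool_rot: [[0.051, 0.999, 0.007], [0.999, -0.051, -0.001], [-0.0, 0.007, -1.0]]
wrist_force: [-0.2, 0.4, 0.7]
finger_gap: 0.0301
finger_force: 0.0
```

>>> arm_command(steps=[{"dx": 0, "dy": -0.12, "dz": 0, "yaw": 0}, {"dx": 0, "dy": -0.25, "dz": 0, "yaw": 0}, {"dx": 0, "dy": -0.37, "dz": 0, "yaw": 0}, {"dx": 0, "dy": -0.37, "dz": 0, "yaw": 0}, {"dx": 0, "dy": -0.37, "dz": 0, "yaw": 0}], gripper=0)

```text
clock: 10.3
ee_pos: [0.5291, -0.0252, 0.2772]
tool_rot: [[0.051, 0.999, -0.0], [0.999, -0.051, 0.0], [0.0, -0.0, -1.0]]
wrist_force: [-0.2, -0.4, 0.7]
finger_gap: 0.0
finger_force: 0.0
```

>>> arm_command(steps=[{"dx": 0, "dy": 0, "dz": 0.1, "yaw": 0}, {"dx": 0, "dy": 0, "dz": 0.2, "yaw": 0}, {"dx": 0, "dy": 0, "dz": 0.27, "yaw": 0}, {"dx": 0, "dy": 0, "dz": 0.27, "yaw": 0}, {"dx": 0, "dy": 0, "dz": 0.27, "yaw": 0}])

```text
clock: 10.8
ee_pos: [0.53, -0.0254, 0.2099]
tool_rot: [[0.051, 0.999, -0.001], [0.999, -0.051, 0.0], [0.0, -0.001, -1.0]]
wrist_force: [1.3, -0.9, -0.2]
finger_gap: 0.0006
finger_force: 0.0
```

>>> arm_command(steps=[{"dx": 0, "dy": 0.03, "dz": 0, "yaw": 0}, {"dx": 0, "dy": 0.06, "dz": 0, "yaw": 0}, {"dx": 0, "dy": 0.09, "dz": 0, "yaw": 0}, {"dx": 0, "dy": 0.12, "dz": 0, "yaw": 0}, {"dx": 0, "dy": 0.12, "dz": 0, "yaw": 0}])

```text
clock: 11.3
ee_pos: [0.5604, -0.027, 0.2105]
tool_rot: [[0.051, 0.999, 0.001], [0.999, -0.051, -0.0], [-0.0, 0.001, -1.0]]
wrist_force: [0.5, 0.7, -0.6]
finger_gap: 0.0004
finger_force: 0.0
```

>>> arm_command(steps=[{"dx": 0, "dy": 0.015, "dz": 0, "yaw": 0}, {"dx": 0, "dy": 0.03, "dz": 0, "yaw": 0}, {"dx": 0, "dy": 0.045, "dz": 0, "yaw": 0}, {"dx": 0, "dy": 0.06, "dz": 0, "yaw": 0}, {"dx": 0, "dy": 0.06, "dz": 0, "yaw": 0}])

```text
clock: 11.8
ee_pos: [0.575, -0.0277, 0.2103]
tool_rot: [[0.051, 0.999, 0.001], [0.999, -0.051, -0.0], [-0.0, 0.001, -1.0]]
wrist_force: [-0.7, 0.3, -0.3]
finger_gap: 0.0006
finger_force: 0.2
```

>>> arm_command(steps=[{"dx": 0, "dy": 0.01, "dz": 0, "yaw": 0}, {"dx": 0, "dy": 0.02, "dz": 0, "yaw": 0}, {"dx": 0, "dy": 0.02, "dz": 0, "yaw": 0}])

```text
clock: 12.1
ee_pos: [0.5796, -0.028, 0.2104]
tool_rot: [[0.051, 0.999, 0.0], [0.999, -0.051, -0.0], [-0.0, 0.0, -1.0]]
wrist_force: [-1.5, 0.6, 1.1]
finger_gap: 0.0007
finger_force: 0.9
```

>>> arm_command(steps=[{"dx": 0, "dy": 0.008, "dz": 0, "yaw": 0}, {"dx": 0, "dy": 0.016, "dz": 0, "yaw": 0}, {"dx": 0, "dy": 0.024, "dz": 0, "yaw": 0}])

```text
clock: 12.4
ee_pos: [0.5855, -0.0283, 0.2106]
tool_rot: [[0.051, 0.999, 0.0], [0.999, -0.051, -0.0], [-0.0, 0.0, -1.0]]
wrist_force: [-2.5, -0.4, 2.3]
finger_gap: 0.0008
finger_force: 1.3
```

>>> arm_command(steps=[{"dx": 0, "dy": 0.008, "dz": 0, "yaw": 0}, {"dx": 0, "dy": 0.016, "dz": 0, "yaw": 0}])

```text
clock: 12.6
ee_pos: [0.5894, -0.0285, 0.2105]
tool_rot: [[0.051, 0.999, -0.0], [0.999, -0.051, -0.0], [-0.0, -0.0, -1.0]]
wrist_force: [-3.3, -0.5, 2.0]
finger_gap: 0.0005
finger_force: 1.4
```

>>> arm_command(steps=[{"dx": 0, "dy": 0.008, "dz": 0, "yaw": 0}, {"dx": 0, "dy": 0.016, "dz": 0, "yaw": 0}])

```text
clock: 12.8
ee_pos: [0.5934, -0.0288, 0.2103]
tool_rot: [[0.051, 0.999, -0.0], [0.999, -0.051, -0.0], [-0.0, -0.0, -1.0]]
wrist_force: [-3.7, -0.9, 0.2]
finger_gap: 0.0004
finger_force: 1.4
```

>>> arm_command(steps=[{"dx": 0, "dy": 0.008, "dz": 0, "yaw": 0}, {"dx": 0, "dy": 0.016, "dz": 0, "yaw": 0}])

```text
clock: 13.0
ee_pos: [0.5973, -0.029, 0.21]
tool_rot: [[0.051, 0.999, -0.001], [0.999, -0.051, -0.0], [-0.0, -0.001, -1.0]]
wrist_force: [-3.3, -2.0, -0.1]
finger_gap: 0.0006
finger_force: 1.3
```

>>> arm_command(steps=[{"dx": 0, "dy": 0.008, "dz": 0, "yaw": 0}, {"dx": 0, "dy": 0.008, "dz": 0, "yaw": 0}])

```text
clock: 13.2
ee_pos: [0.5995, -0.029, 0.2099]
tool_rot: [[0.051, 0.999, -0.0], [0.999, -0.051, -0.0], [-0.0, -0.0, -1.0]]
wrist_force: [-1.7, -0.4, -0.6]
finger_gap: 0.0005
finger_force: 0.8
```

>>> arm_command(steps=[{"dx": 0, "dy": 0.008, "dz": 0, "yaw": 0}, {"dx": 0, "dy": 0.008, "dz": 0, "yaw": 0}])

```text
clock: 13.4
ee_pos: [0.6013, -0.0289, 0.21]
tool_rot: [[0.051, 0.999, -0.001], [0.999, -0.051, 0.0], [0.0, -0.001, -1.0]]
wrist_force: [-1.9, -1.7, -1.6]
finger_gap: 0.0005
finger_force: 1.1
```

>>> arm_command(steps=[{"dx": 0, "dy": 0.006, "dz": 0, "yaw": 0}, {"dx": 0, "dy": 0.012, "dz": 0, "yaw": 0}])

```text
clock: 13.6
ee_pos: [0.6031, -0.029, 0.2099]
tool_rot: [[0.051, 0.999, -0.004], [0.999, -0.051, 0.0], [0.0, -0.004, -1.0]]
wrist_force: [-7.4, -0.0, -1.3]
finger_gap: 0.0003
finger_force: 3.2
```

>>> arm_command(steps=[{"dx": 0, "dy": 0.006, "dz": 0, "yaw": 0}, {"dx": 0, "dy": 0.012, "dz": 0, "yaw": 0}])

```text
clock: 13.8
ee_pos: [0.605, -0.0291, 0.2096]
tool_rot: [[0.051, 0.999, -0.007], [0.999, -0.051, 0.001], [0.0, -0.007, -1.0]]
wrist_force: [-7.8, -0.1, -1.0]
finger_gap: 0.0004
finger_force: 4.4
```

>>> arm_command(steps=[{"dx": 0, "dy": 0.006, "dz": 0, "yaw": 0}, {"dx": 0, "dy": 0.012, "dz": 0, "yaw": 0}])

```text
clock: 14.0
ee_pos: [0.6068, -0.0292, 0.2093]
tool_rot: [[0.051, 0.999, -0.01], [0.999, -0.051, 0.001], [0.0, -0.01, -1.0]]
wrist_force: [-12.2, 0.1, 1.0]
finger_gap: 0.0003
finger_force: 6.0
```

The rubber is met at x≈0.602 and the push is already firm at 12 N. I'll ease off to hold, then withdraw.

>>> arm_command(steps=[{"dx": 0, "dy": -0.006, "dz": 0, "yaw": 0}, {"dx": 0, "dy": -0.008, "dz": 0, "yaw": 0}, {"dx": 0, "dy": -0.008, "dz": 0, "yaw": 0}, {"dx": 0, "dy": -0.008, "dz": 0, "yaw": 0}, {"dx": 0, "dy": -0.008, "dz": 0, "yaw": 0}])

```text
clock: 14.5
ee_pos: [0.6066, -0.0292, 0.2094]
tool_rot: [[0.051, 0.999, -0.005], [0.999, -0.051, 0.0], [0.0, -0.005, -1.0]]
wrist_force: [-6.5, -0.6, -1.9]
finger_gap: 0.0004
finger_force: 2.9
```

>>> arm_command(steps=[{"dx": 0, "dy": -0.01, "dz": 0, "yaw": 0}, {"dx": 0, "dy": -0.02, "dz": 0, "yaw": 0}, {"dx": 0, "dy": -0.04, "dz": 0, "yaw": 0}, {"dx": 0, "dy": -0.1, "dz": 0, "yaw": 0}, {"dx": 0, "dy": -0.2, "dz": 0, "yaw": 0}])

```text
clock: 15.0
ee_pos: [0.5595, -0.0268, 0.211]
tool_rot: [[0.051, 0.999, 0.004], [0.999, -0.051, -0.0], [0.0, 0.004, -1.0]]
wrist_force: [0.1, 0.4, 0.1]
finger_gap: 0.0004
finger_force: 0.0
```

>>> arm_command(steps=[{"dx": 0, "dy": -0.05, "dz": -0.1, "yaw": 0}, {"dx": 0, "dy": -0.05, "dz": -0.2, "yaw": 0}, {"dx": 0, "dy": -0.05, "dz": -0.2, "yaw": 0}, {"dx": 0, "dy": -0.05, "dz": -0.2, "yaw": 0}, {"dx": 0, "dy": -0.05, "dz": -0.2, "yaw": 0}])

```text
clock: 15.5
ee_pos: [0.5458, -0.0261, 0.259]
tool_rot: [[0.051, 0.999, -0.001], [0.999, -0.051, 0.0], [0.0, -0.001, -1.0]]
wrist_force: [0.2, 0.1, -0.6]
finger_gap: 0.0001
finger_force: 0.0
```

```bash
python3 - <<'E'
from h import *
im,d,W=cloud("side"); cv2.imwrite("pics/s4.png",cv2.resize(im[150:330,150:400,::-1],None,fx=3.2,fy=3.2))
E
python3 go.py .6 -.03 .22
```

```text
t 15.55 pos [ 0.5457 -0.0261  0.2587] yaw 87.08 F [-0.04 -0.11  0.28] gap 0.0005
shift [-0.0045  0.2183  0.1542] yaw None
```

View pics/s4.png

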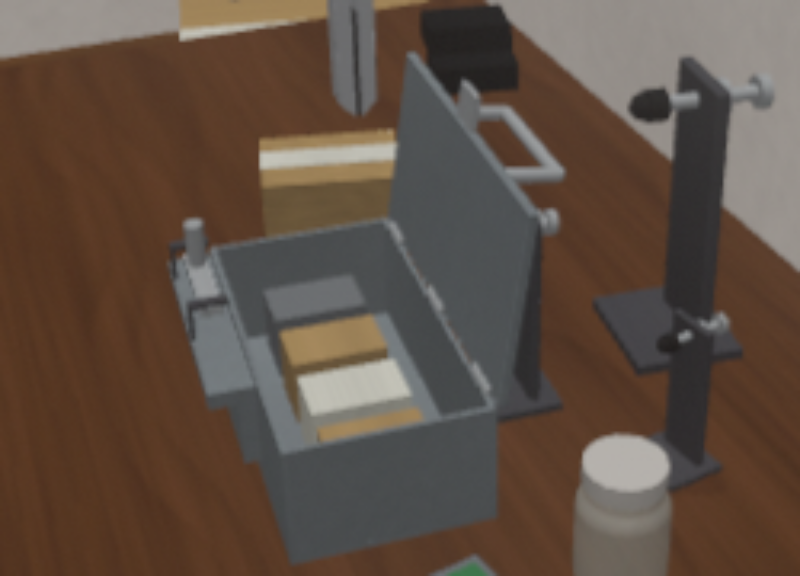

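The lid leans past upright against the bracket's rubber (550,225), the bolt's knob (195,245) is still drawn, and the gripper is clear. Handing in.

```bash
python3 -c "
from bench import *
print(hand_in())"
```

```text
the job is handed in; nothing more can be done
None
```

The job is handed in, with no verdict returned: the bolt is drawn to its end and the lid was left leaning against its rubber stop with the gripper clear. The press briefly read about 12 N at the wrist, over your 10 N "forcing" mark; I put that at about 20 N on the rubber (limit 30 N).

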